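# Preload a shock module in the bench screw press

## Task

A blue-banded shock module stands in the pulled-out slide of the bench screw press. Push the slide fully home so that the module stands under the ram, then wind the red crank clockwise until the ram just meets the module's brass stud and from there give it half a turn more to set the spring's preload; do not overwind it. Let go of the crank, leave the press holding the module, and do not disturb the spare modules and the caliper beside it.

Things in the scene. Friction and masses are not known exactly. Their poses are not given: they have to be found in the camera images.
- press: Two-column bench screw press, dark teal, fixed; base 185 deep x 200 wide x 22 high, crosshead top 207 high. Origin: on the spindle's vertical axis at bench level. Its x points from its front to its back, z up. Columns at y = -78 and +78, spindle lead 10 mm per turn. Bench in front of the slide is clear.
- slide_tab (a point): Upright dark steel tab at the front end of the aluminium work slide, for pushing it in: 12 thick along the press's x, 62 wide, from 24 to 74 above the bench. The point is the middle of its top edge. It stands 164 in front of the spindle axis with the slide pulled out (its start), 104 with it home.
- press_slide (a joint): Work slide (m): 0.060 pulled right out (the start), 0 fully home against the rear stop with its nest centred under the ram; it runs along the press's x. It needs about 4 N to move and stays where it is left.
- crank_grip (a point): Centre of the upright red crank grip, which turns freely on its own pin on the dark handwheel: 23 diameter, 44 tall, 48 from the spindle axis. Clear above and all round; the wheel's top face is 24 below this point. Height of the point 286 with the wheel at 0, and 10 lower for each turn.
- press_wheel (a joint): Handwheel (rad), growing clockwise seen from above and lowering spindle, wheel and ram 10 mm a turn. At 0 the crank points along the press's +x. Starts at 0 to 5.5; first contact comes somewhere between 7.5 and 13.9. It drags evenly (0.42 N m, about 9 N at the crank) and stays where it is left, also under load.
- press_ram: Steel ram plate under the crosshead, 52 x 60 x 16, guided, it does not turn. Origin: centre of its lower face, the pressing face.
- module: Shock module of a shin: aluminium tube 40 dia x 52, blue band, standing loose in the slide's nest; origin: centre of its foot, z up. On top a spring plunger with a brass stud whose end is 78 to 88 above the origin, differing each time. It pushes back with 130 N at once (4 N more at the crank, within about 30 degrees of turn), then 70 N more per half turn.
- spare1: Spare shock module, orange band, 40 dia x 82 tall, standing beside the press; to be left alone. Origin: centre of its foot.
- spare2: Spare shock module, green band, 40 dia x 86 tall, standing beside the press; to be left alone. Origin: centre of its foot.
- caliper: Steel and black sliding caliper, 170 x 60 x 11, lying beside the press; to be left alone. Origin: near its middle, underside.

How it is judged:
On the way, in this order (a step that is already met when the one before it is completed fails the run):
1. the slide is fully home, the module standing in it under the ram (value of joint press_slide below 0.003 m and horizontal distance between module and press below 0.006 m), for 0.2 s.
2. the ram bears on the module (contact force between press_ram and module above 40 N), for 0.1 s.
At the end, for the whole second after the job is handed in: The slide is within 3 mm of home with the module centred under the ram (6 mm), and the ram holds the module at half a turn past first contact, give or take an eighth of a turn (167 to 208 N on the module); the crank is let go and still (all of step 1 and contact force between press_ram and module between 167 and 208 N and velocity of joint press_wheel between -0.05 and 0.05 rad/s); the robot touches nothing.
It fails at once if the module is overwound, about a fifth of a turn or more beyond the half turn (contact force between press_ram and module above 240 N).
It fails at once if a spare module or the caliper is pushed more than 20 mm (distance of any of spare1, spare2, caliper from where it was at the start of the episode above 0.02 m).
It also fails if it takes over 72 s, if anything falls off the work surface, if the arm or the gripper's body presses on something with over 40 N, if the wrist force passes 120 N, or if a joint passes its speed limit or range.

## Robot

A 6-joint arm with a two-finger parallel gripper is mounted at the origin on the work surface. World frame = base frame: x ahead of the robot, y to its left, z up, the work surface at z = 0. Lengths are in m, angles in rad, forces in N, time in s.
With the tool pointing down it reaches from about 0.35 to 1 m from the base axis. Payload 7.1 kg.
Tool frame: the origin (TCP) lies at the very end of the fingers, on their centre line; the grasp point (between the pads) lies 19 mm behind it; y points along the fingers, z is the direction in which the jaws open and shut, and the axes are right-handed (so a half turn about y gives the same grasp; the last joint's range is limited). The gripper opens to 85 mm and grips with 20 to 120 N. Pads are 22 mm wide; open, the fingers measure 114 mm over their backs; the gripper's body (76 mm by 85 mm) begins 54 mm behind the grasp point. The pads swing forward as they close: fully open they stand 13 mm farther back than shut.
Start: joints at [-1.181, 0.423, 1.63, -0, 1.089, -0.019], TCP at [0.248, -0.573, 0.209] pointing down, gripper open.
Joint ranges: [-3, 3], [-0.9, 2.11], [0.09, 2.58], [-1.31, 4.45], [0.11, 2.69], [-2.54, 2.54]. Speed limits (rad/s): [2.39, 2.39, 3.01, 3.14, 3.14, 3.14].

## Interface

Orientations are given as a unit quaternion [x, y, z, w].
In Python, from plant import * gives the robot as it stands.
- The arm moves only by the tool arm_command, never from a script. Its argument "series" is a list of rows, each an object with "rot": the turn, a rotation vector about the world's x, y, z in units of pi rad (1.0 is pi rad), a list of three; "translation": the shift along the world's x, y, z in units of 0.25 m (1.0 is 0.25 m), a list of three; "hand": the opening, from 0 (shut) to 1 (fully open). In form: [{"rot": [rx, ry, rz], "translation": [dx, dy, dz], "hand": hand}, ...]. A call has 1 to 12 rows; each row is the pose to reach, as a shift and turn from the pose commanded when the call began, turning the shorter way round; what a row does not reach only later rows make up. A row lasts 1/8 s, in which the tool goes at most 62.5 mm and 10.7 degrees, less where a joint would pass 70% of its speed; a pose out of reach is approached as far as the arm can. A call with a number of a shift or a turn outside -1 to 1 is refused whole. A call with a gripper value outside its range is refused whole. The fingers move at their own pace and stop on an object; the grip force is fixed at half the most. Time passes only in rows, so rows that repeat a pose let the fingers close. It gives the time, the measured TCP pose, the force and the opening at its end, in the units of the state.
- get_state(): the state, without advancing time (a new reading comes with each control period).
- read_camera(name): name is "scene" or "top"; returns a dict with "frame" (420x560x3 uint8, red, green, blue), "fx", "fy", "cx", "cy" (pixels), "distortion" ([k1, k2, p1, p2, k3] as OpenCV has them; the pictures are not rectified), "pose" (4x4, takes a point from camera to world coordinates). Camera axes: x right, y up, looking along -z (the intrinsics and any distortion apply to the point x, -y, -z); pixel columns grow to the right and rows downward; lengths in m; the calibration is good to about 2 mm. A picture is of the moment at which its call begins. There is no depth.
- hand_in(): hands the job in, once; it reports no verdict.
Trained networks look in a picture, given as the dict that the camera call returned (one of the last four; its "shot" number tells which), for a name from the list of things; names that differ only in an ending like _2 or _b are one class to them, and where a whole thing is asked for, a point or a joint stands for the part that bears it (a point fixed in the world has none). Each returns a list of dicts, best first, with "p" (0 to 1); they miss things now and then, are a little off and sometimes report something else, mostly with a low value. They report only what shows in the picture. A call takes as long as a camera call.
- regions_of(picture, query): "pixels" (420x560 bool, what is visible of it).
- spot_point(picture, query): "location" ([x, y, z] in m, in world coordinates, good to about 4 mm: a listed point, or the origin of a listed thing).
The state is a dict: "clock": time; "qpos": joint angles; "qvel": joint speeds; "joint_efforts": joint torques, N m; "ee_pos": TCP position; "tcp_rot": TCP orientation; "wrist_force": force on the tool from outside, world axes, zero at the start; "ft_torque": the same for the moment, N m; "gripper_width": finger opening in m.
Only numpy, scipy, OpenCV 4.12 (cv2) and the standard library are available. Lean on these libraries where they do the work, as an engineer would, in place of code of your own. Each camera call takes 0.05 s, during which the arm holds its last target.

## Working session

There is one attempt and no reset: what is moved stays moved. The work goes in short steps, Python scripts to look and compute and a tool call to move; the robot and the scene stay as the last step left them, time stands still between calls to the robot, and variables do not carry over. Pictures are saved under pics/ and viewed, and the job is handed in when it is done.

Besides the shell and the picture viewer there is one more tool, called after "Call:" as name(argument=value, ...) on one line, values as JSON. arm_command: Moves the arm, as the interface text tells. Its arguments: {"type":"object","properties":{"series":{"type":"array","items":{"type":"object","properties":{"rot":{"type":"array","items":{"type":"number","minimum":-1,"maximum":1}},"translation":{"type":"array","items":{"type":"number","minimum":-1,"maximum":1}},"hand":{"type":"number"}}}}},"required":["series"]}

```bash
ls; mkdir -p pics
python3 - <<'E'
from plant import *
import cv2
s=get_state()
for k,v in s.items(): print(k,v)
for c in ["scene","top"]:
    p=read_camera(c)
    cv2.imwrite(f"pics/{c}0.png",p["frame"][:,:,::-1])
    print(c,p["fx"],p["distortion"],p["pose"])
    for q in ["press","slide_tab","crank_grip","press_ram","module","spare1","spare2","caliper"]:
        r=spot_point(p,q); print(q,[(x["p"],x["location"]) for x in r][:2])
E
```

```text
pics
clock 0.0
qpos [-1.18101018e+00  4.23802817e-01  1.63070158e+00  1.43855196e-05
  1.08860165e+00 -1.90081921e-02]
qvel [-4.40162832e-04 -9.46455240e-05  2.27494744e-04  1.10069994e-03
 -1.21283069e-03  6.98933094e-04]
joint_efforts [ 1.05051201e-04 -5.57398903e+01 -2.81742328e+01 -9.49533478e-05
  7.51731422e-03 -1.27943667e-05]
ee_pos [ 0.24824003 -0.57294969  0.20796491]
tcp_rot [-0.1436182   0.69291432 -0.69186086  0.1434298 ]
wrist_force [ 0.08780434  0.64938227 -0.59905857]
ft_torque [ 0.03346963 -0.0012538   0.04590082]
gripper_width 0.08558726146753644
scene 485.04727245038276 [-0.11369378  0.          0.          0.          0.        ] [[-0.5774765  -0.54550955  0.60740449  1.18454185]
 [ 0.81640359 -0.38361317  0.43165509  0.45639065]
 [-0.00246361  0.74515788  0.66688355  0.76401433]
 [ 0.          0.          0.          1.        ]]
press []
slide_tab []
crank_grip [(0.54, [0.651, 0.0348, 0.2855])]
press_ram [(0.79, [0.6148, 0.0728, 0.1368]), (0.35, [0.6082, -0.0831, 0.0022])]
module [(0.47, [0.5571, 0.0724, 0.0394])]
spare1 [(0.81, [0.6354, 0.2334, -0.0003]), (0.8,
[... 183 characters left out ...]
6 0.         0.         0.         0.        ] [[ 0.02728651  0.98890867 -0.14599687  0.50667165]
 [-0.99960554  0.02602176 -0.01056594  0.04252176]
 [-0.00664966  0.14622758  0.98922863  1.03446808]
 [ 0.          0.          0.          1.        ]]
press [(0.63, [0.6131, 0.0736, 0.0018])]
slide_tab [(0.69, [0.4478, 0.0801, 0.0755])]
crank_grip [(0.53, [0.6487, 0.0377, 0.2864])]
press_ram [(0.91, [0.6157, 0.0715, 0.1375])]
module [(0.59, [0.5551, 0.0772, 0.0404]), (0.53, [0.628, 0.2346, -0.0015])]
spare1 [(0.77, [0.699, 0.2359, -0.0006]), (0.67, [0.6267, 0.2369, 0.0002])]
spare2 [(0.77, [0.699, 0.2359, -0.0006]), (0.67, [0.6267, 0.2369, 0.0002])]
caliper [(0.72, [0.609, -0.0781, -0.0012])]
```

View pics/scene0.png

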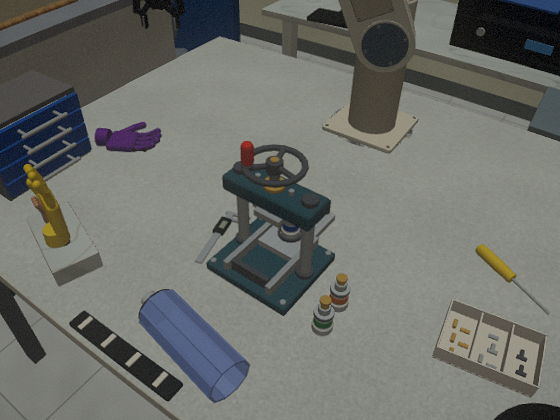

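View pics/top0.png

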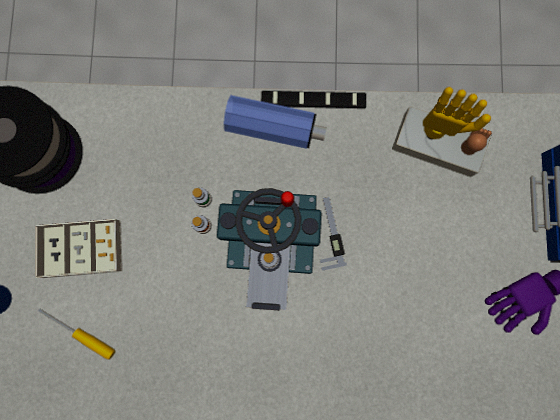

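```bash
cat > h.py <<'E'
from plant import *
import numpy as np, cv2
from scipy.spatial.transform import Rotation as R
def ray(p,uv):
    K=np.array([[p["fx"],0,p["cx"]],[0,p["fy"],p["cy"]],[0,0,1]])
    n=cv2.undistortPoints(np.array([[uv]],float),K,np.array(p["distortion"]))[0,0]
    T=np.array(p["pose"]); d=T[:3,:3]@np.array([n[0],-n[1],-1]); return T[:3,3],d/np.linalg.norm(d)
def atz(p,uv,z):
    o,d=ray(p,uv); return o+d*(z-o[2])/d[2]
def tri(rs):
    A=0;b=0
    for o,d in rs:
        M=np.eye(3)-np.outer(d,d);A=A+M;b=b+M@o
    x=np.linalg.solve(A,b); return x,[np.linalg.norm((np.eye(3)-np.outer(d,d))@(x-o)) for o,d in rs]
E
python3 - <<'E'
from h import *
s=get_state(); print(R.from_quat(s["tcp_rot"]).as_matrix().round(3))
P={c:read_camera(c) for c in ["scene","top"]}
rs=[]
for c,p in P.items():
    f=p["frame"].astype(int); m=((f[...,0]>120)&(f[...,1]<60)&(f[...,2]<60)).astype(np.uint8)
    n,l,st,ce=cv2.connectedComponentsWithStats(m); i=1+np.argmax(st[1:,4]); print(c,st[i],ce[i]); rs.append(ray(p,ce[i]))
print(tri(rs))
p=P["top"]
for q in ["slide_tab","module","press","crank_grip","press_ram"]:
    for r in regions_of(p,q)[:2]:
        ys,xs=np.nonzero(r["pixels"]); (print(q,r["p"],len(xs),xs.mean(),ys.mean(),xs.min(),xs.max(),ys.min(),ys.max()))
        if q=="slide_tab":
            print(atz(p,[xs.mean(),ys.mean()],.074), cv2.minAreaRect(np.c_[xs,ys].astype(np.float32)))
for z in (0.27,): print("hub", atz(p,[268.5,220],z))
for c,(x0,y0,x1,y1) in {"scene":(200,130,350,290),"top":(190,170,350,320)}.items():
    im=P[c]["frame"][y0:y1,x0:x1,::-1]; cv2.imwrite(f"pics/{c}z.png",cv2.resize(im,None,fx=3.7,fy=3.7,interpolation=cv2.INTER_CUBIC))
E
```

```text
[[-0.918  0.     0.398]
 [-0.398 -0.    -0.918]
 [-0.    -1.     0.   ]]
scene [242 141  10   7  56] [246.375      144.08928571]
top [282 192  11  10  90] [287.  196.5]
(array([0.64954353, 0.03905449, 0.30403613]), [np.float64(0.00046641130463996773), np.float64(0.0004664113046399728)])
slide_tab 0.94 2058 268.42808551992226 282.1953352769679 247 289 243 310
[0.50298409 0.07421302 0.074     ] ((268.6058654785156, 276.1235046386719), (39.57538986206055, 66.11237335205078), 4.39870548248291)
module 0.74 8830 269.885617214043 240.1731596828992 217 322 188 309
module 0.6 229 269.3624454148472 259.5458515283843 261 278 253 268
press 0.87 8561 270.0126153486742 239.65529727835533 217 321 188 309
crank_grip 0.5 169 287.24852071005915 199.0 281 293 191 207
press_ram 0.66 2038 268.40775269872427 219.93032384690872 235 301 188 253
press_ram 0.26 672 333.6949404761905 235.9032738095238 322 345 197 269
hub [0.61265883 0.071039   0.27      ]
```

View pics/topz.png

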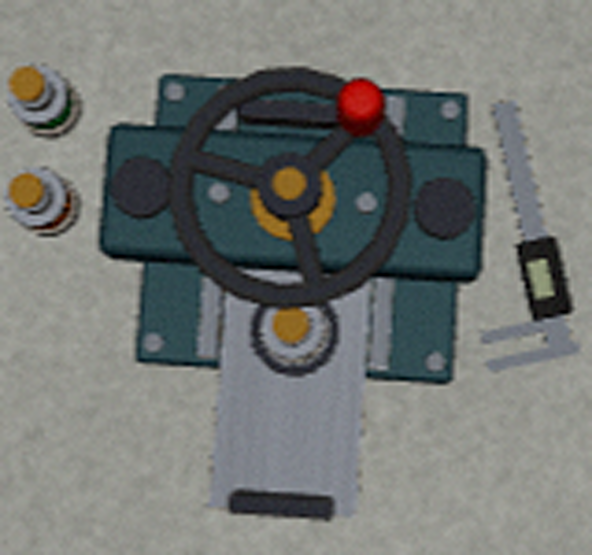

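View pics/scenez.png

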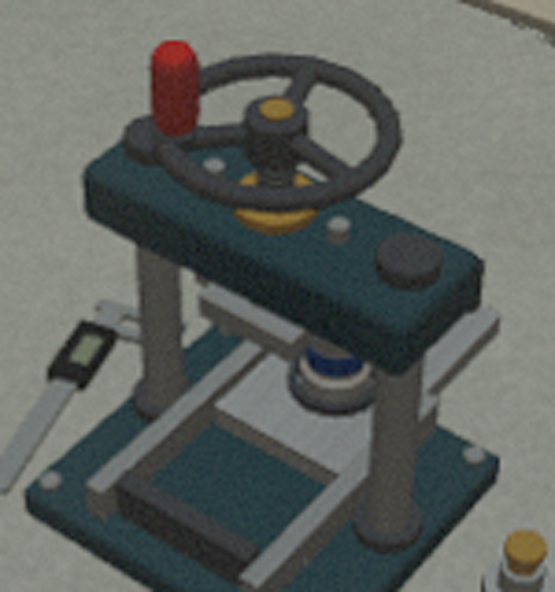

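Call:
arm_command(series=[{"rot":[0,0,-0.15],"translation":[0.12,0.25,0],"hand":0},{"rot":[0,0,-0.15],"translation":[0.24,0.5,0],"hand":0},{"rot":[0,0,-0.15],"translation":[0.36,0.75,0],"hand":0},{"rot":[0,0,-0.15],"translation":[0.48,1,0],"hand":0},{"rot":[0,0,-0.15],"translation":[0.48,1,0],"hand":0}])

```text
clock: 1.88
ee_pos: [0.3692, -0.3208, 0.2089]
tcp_rot: [0.021, 0.707, -0.707, -0.021]
wrist_force: [-0.7, 0.4, -0.5]
gripper_width: 0.0001
```

Call:
arm_command(series=[{"rot":[0,0,0],"translation":[0.05,0.25,0],"hand":0},{"rot":[0,0,0],"translation":[0.1,0.5,0],"hand":0},{"rot":[0,0,0],"translation":[0.15,0.75,0],"hand":0},{"rot":[0,0,0],"translation":[0.2,1,0],"hand":0},{"rot":[0,0,0],"translation":[0.2,1,0],"hand":0}])

```text
clock: 2.5
ee_pos: [0.4189, -0.0701, 0.209]
tcp_rot: [0.02, 0.707, -0.707, -0.02]
wrist_force: [-0.0, -1.6, -0.2]
gripper_width: 0.0003
```

Run:
```python
from h import *
p=read_camera("top"); T=lambda x,y:(190+x/3.7,170+y/3.7)
print("tab",atz(p,T(281,504),.074)); print("hub",atz(p,T(289,183),.275))
print("crosshead ends",atz(p,T(112,190),.207),atz(p,T(477,212),.207))
s=get_state(); print(s["ee_pos"],R.from_quat(s["tcp_rot"]).as_matrix().round(3),s["qpos"],s["wrist_force"])
```

```text
tab [0.45165395 0.07795648 0.074     ]
hub [0.61290889 0.07157307 0.275     ]
crosshead ends [0.61634228 0.16582701 0.207     ] [ 0.60985025 -0.02350045  0.207     ]
[ 0.41883284 -0.07137313  0.20893494] [[-0.998  0.001 -0.058]
 [ 0.058  0.    -0.998]
 [-0.001 -1.    -0.   ]] [-1.96892529e-01  1.22863273e-01  2.05063453e+00  1.46830619e-04
  9.67597979e-01  1.43185740e+00] [0.0290632  0.31212255 0.1596915 ]
```

Call:
arm_command(series=[{"rot":[0,0,0.006],"translation":[-0.02,0.24,0],"hand":0},{"rot":[0,0,0.006],"translation":[-0.05,0.48,-0.1],"hand":0},{"rot":[0,0,0.006],"translation":[-0.07,0.6,-0.3],"hand":0},{"rot":[0,0,0.006],"translation":[-0.07,0.6,-0.5],"hand":0},{"rot":[0,0,0.006],"translation":[-0.07,0.6,-0.66],"hand":0},{"rot":[0,0,0.006],"translation":[-0.07,0.6,-0.66],"hand":0}])

```text
clock: 3.3
ee_pos: [0.399, 0.0752, 0.0417]
tcp_rot: [-0.014, -0.706, 0.707, 0.018]
wrist_force: [-0.4, -0.4, 0.0]
gripper_width: 0.0002
```

Call:
arm_command(series=[{"rot":[0,0,0],"translation":[0.06,0,0],"hand":0},{"rot":[0,0,0],"translation":[0.1,-0.003,0],"hand":0},{"rot":[0,0,0],"translation":[0.124,-0.004,0],"hand":0},{"rot":[0,0,0],"translation":[0.148,-0.005,0],"hand":0},{"rot":[0,0,0],"translation":[0.172,-0.006,0],"hand":0},{"rot":[0,0,0],"translation":[0.196,-0.007,0],"hand":0},{"rot":[0,0,0],"translation":[0.22,-0.008,0],"hand":0},{"rot":[0,0,0],"translation":[0.244,-0.009,0],"hand":0},{"rot":[0,0,0],"translation":[0.268,-0.01,0],"hand":0},{"rot":[0,0,0],"translation":[0.288,-0.011,0],"hand":0},{"rot":[0,0,0],"translation":[0.304,-0.012,0],"hand":0},{"rot":[0,0,0],"translation":[0.32,-0.012,0],"hand":0}])

```text
clock: 4.8
ee_pos: [0.4811, 0.0735, 0.0437]
tcp_rot: [-0.015, -0.707, 0.707, 0.015]
wrist_force: [-3.2, -0.9, 2.4]
gripper_width: -0.0
```

Run:
```python
from h import *
p=read_camera("top"); cv2.imwrite("pics/top1.png",cv2.resize(p["frame"][150:350,180:360,::-1],None,fx=3,fy=3,interpolation=cv2.INTER_CUBIC))
s=get_state(); print(s["ee_pos"],s["wrist_force"])
```

```text
[0.48186891 0.07350536 0.0437396 ] [-1.85769907 -0.82359491 -0.60556097]
```

View pics/top1.png

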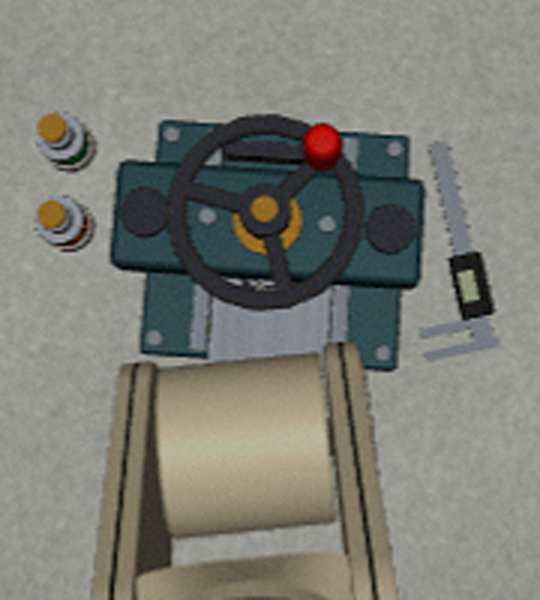

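Call:
arm_command(series=[{"rot":[0,0,0],"translation":[0.01,0,0],"hand":0},{"rot":[0,0,0],"translation":[0.02,-0.001,0],"hand":0},{"rot":[0,0,0],"translation":[0.03,-0.001,0],"hand":0},{"rot":[0,0,0],"translation":[0.04,-0.001,0],"hand":0},{"rot":[0,0,0],"translation":[0.046,-0.002,0],"hand":0},{"rot":[0,0,0],"translation":[0.05,-0.002,0],"hand":0}])

```text
clock: 5.6
ee_pos: [0.4936, 0.073, 0.0437]
tcp_rot: [0.015, 0.707, -0.707, -0.015]
wrist_force: [-2.8, -0.9, 0.5]
gripper_width: -0.0002
```

Call:
arm_command(series=[{"rot":[0,0,0],"translation":[0.006,0,0],"hand":0},{"rot":[0,0,0],"translation":[0.012,0,0],"hand":0},{"rot":[0,0,0],"translation":[0.016,0,0],"hand":0},{"rot":[0,0,0],"translation":[0.016,0,0],"hand":0}])

```text
clock: 6.1
ee_pos: [0.4941, 0.073, 0.0433]
tcp_rot: [-0.013, -0.707, 0.707, 0.018]
wrist_force: [-11.7, 0.4, 7.8]
gripper_width: 0.0002
```

Call:
arm_command(series=[{"rot":[0,0,0],"translation":[0.008,0,0],"hand":0},{"rot":[0,0,0],"translation":[0.012,0,0],"hand":0},{"rot":[0,0,0],"translation":[0.012,0,0],"hand":0}])

```text
clock: 6.48
ee_pos: [0.494, 0.0728, 0.0428]
tcp_rot: [-0.011, -0.707, 0.707, 0.02]
wrist_force: [-18.4, 2.3, 13.2]
gripper_width: -0.0004
```

Call:
arm_command(series=[{"rot":[0,0,0],"translation":[-0.06,0,0],"hand":0},{"rot":[0,0,0],"translation":[-0.2,0,0],"hand":0},{"rot":[0,0,0],"translation":[-0.25,0,0.15],"hand":0},{"rot":[0,0,0],"translation":[-0.3,0,0.4],"hand":0},{"rot":[0,0,0],"translation":[-0.3,0,0.65],"hand":0.5},{"rot":[0,0,0],"translation":[-0.3,0,0.9],"hand":0.5},{"rot":[0,0,0],"translation":[-0.3,0,1],"hand":0.5},{"rot":[0,0,0],"translation":[-0.3,0,1],"hand":0.5}])

```text
clock: 7.48
ee_pos: [0.4276, 0.0733, 0.2964]
tcp_rot: [0.018, 0.707, -0.707, -0.013]
wrist_force: [0.2, -0.2, 0.5]
gripper_width: 0.0431
```

Run:
```python
from h import *
p=read_camera("top"); cv2.imwrite("pics/top2.png",cv2.resize(p["frame"][150:350,180:360,::-1],None,fx=3,fy=3,interpolation=cv2.INTER_CUBIC))
q=read_camera("scene"); cv2.imwrite("pics/scene2.png",cv2.resize(q["frame"][120:310,190:360,::-1],None,fx=3,fy=3,interpolation=cv2.INTER_CUBIC))
for n in ["slide_tab","press","crank_grip","module","press_ram"]:
    for P in (p,q): print(n,[(r["p"],r["location"]) for r in spot_point(P,n)[:1]])
s=get_state(); print(s["ee_pos"],s["wrist_force"],s["gripper_width"],s["qpos"])
```

```text
slide_tab []
slide_tab []
press [(0.65, [0.6138, 0.076, -0.0009])]
press [(0.82, [0.6132, 0.0728, 0.0004])]
crank_grip [(0.52, [0.649, 0.0379, 0.2877])]
crank_grip [(0.61, [0.6512, 0.0389, 0.2907])]
module [(0.5, [0.6091, -0.0777, -0.0007])]
module [(0.76, [0.6174, 0.0726, 0.0404])]
press_ram [(0.89, [0.6144, 0.0718, 0.1391])]
press_ram [(0.92, [0.617, 0.0722, 0.1369])]
[0.42540031 0.07302304 0.29339691] [ 0.29130055 -0.01702051  0.39585649] 0.04297655836842691 [1.42418397e-01 2.49406517e-02 1.94134003e+00 1.16969718e-05
 1.17592336e+00 1.75678086e+00]
```

View pics/top2.png

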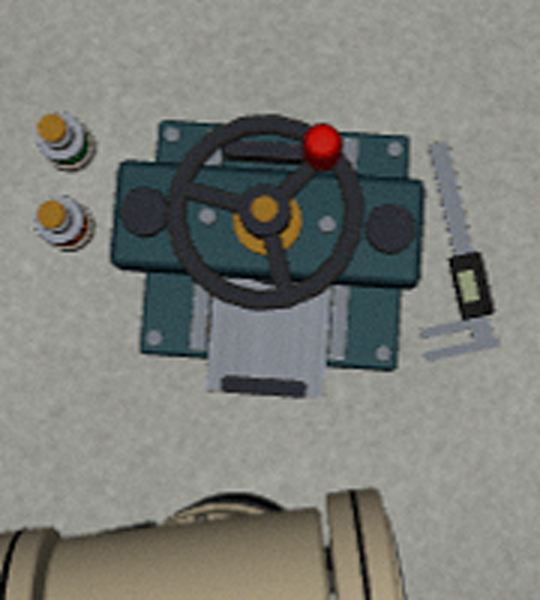

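View pics/scene2.png

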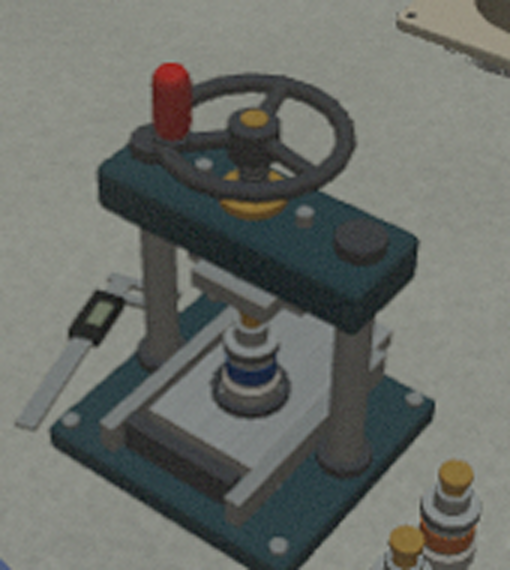

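Call:
arm_command(series=[{"rot":[0,0,0],"translation":[0,0,0.22],"hand":0.55},{"rot":[0,0,0],"translation":[0.22,-0.03,0.22],"hand":0.55},{"rot":[0,0,0],"translation":[0.45,-0.07,0.22],"hand":0.55},{"rot":[0,0,0],"translation":[0.68,-0.1,0.22],"hand":0.55},{"rot":[0,0,0],"translation":[0.89,-0.136,0.22],"hand":0.55},{"rot":[0,0,0],"translation":[0.894,-0.136,0.22],"hand":0.55},{"rot":[0,0,0],"translation":[0.894,-0.136,0.22],"hand":0.55}])

```text
clock: 8.95
ee_pos: [0.6485, 0.039, 0.348]
tcp_rot: [-0.015, -0.707, 0.707, 0.016]
wrist_force: [0.3, 0.0, -1.2]
gripper_width: 0.0472
```

Run:
```python
from h import *
q=read_camera("scene"); cv2.imwrite("pics/scene3.png",cv2.resize(q["frame"][60:260,170:370,::-1],None,fx=3,fy=3,interpolation=cv2.INTER_CUBIC))
s=get_state(); print(s["ee_pos"],s["wrist_force"],s["gripper_width"],s["qpos"],R.from_quat(s["tcp_rot"]).as_matrix().round(3))
```

```text
[0.64814439 0.03915919 0.34844568] [-0.12472957 -0.18812301 -0.68551965] 0.04685937442588678 [4.19759406e-02 3.42524696e-01 1.42491151e+00 8.25840491e-05
 1.37515538e+00 1.65625454e+00] [[-0.999 -0.001 -0.043]
 [ 0.043  0.    -0.999]
 [ 0.001 -1.     0.   ]]
```

View pics/scene3.png

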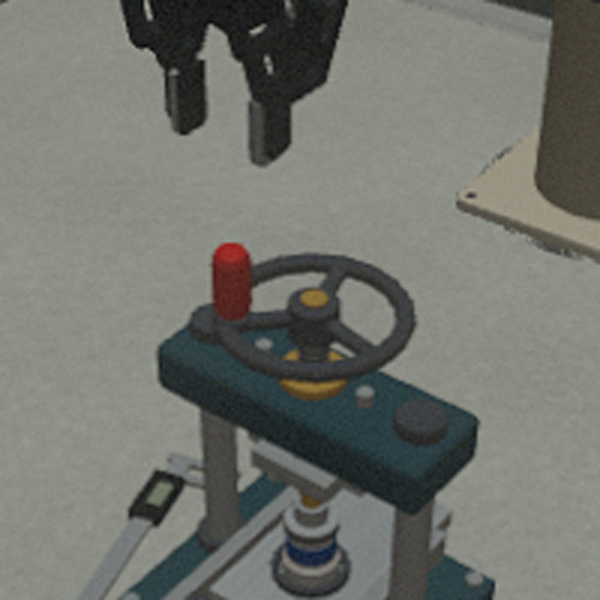

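Call:
arm_command(series=[{"rot":[0,0,0],"translation":[0.003,0,-0.12],"hand":0.55},{"rot":[0,0,0],"translation":[0.003,0,-0.22],"hand":0.55},{"rot":[0,0,0],"translation":[0.003,0,-0.28],"hand":0.55},{"rot":[0,0,0],"translation":[0.003,0,-0.31],"hand":0.55},{"rot":[0,0,0],"translation":[0.003,0,-0.312],"hand":0.55},{"rot":[0,0,0],"translation":[0.003,0,-0.312],"hand":0.55}])

```text
clock: 9.75
ee_pos: [0.6502, 0.0391, 0.2717]
tcp_rot: [0.016, 0.707, -0.707, -0.015]
wrist_force: [0.7, -0.5, 0.7]
gripper_width: 0.0467
```

Call:
arm_command(series=[{"rot":[0,0,0],"translation":[0,0,0],"hand":0.2},{"rot":[0,0,0],"translation":[0,0,0],"hand":0.2},{"rot":[0,0,0],"translation":[0,0,0],"hand":0.2},{"rot":[0,0,0],"translation":[0,0,0],"hand":0.2}])

```text
clock: 10.25
ee_pos: [0.6502, 0.0393, 0.2717]
tcp_rot: [0.016, 0.707, -0.707, -0.015]
wrist_force: [-0.8, 1.7, 6.0]
gripper_width: 0.0189
```

Run:
```python
from h import *
s=get_state(); print(s["ee_pos"],s["wrist_force"],s["gripper_width"],s["qpos"],s["ft_torque"])
```

```text
[0.65017752 0.03930854 0.27170502] [-0.79002008  1.66997931  6.00704735] 0.018876046953364305 [4.19372430e-02 4.01102448e-01 1.51139048e+00 3.78440115e-04
 1.22754475e+00 1.65609037e+00] [0.25113625 0.18969378 0.01019798]
```

Run:
```python
from h import *
q=read_camera("scene"); a=q["frame"][90:210,180:300,::-1]
p=read_camera("top"); b=p["frame"][140:260,210:330,::-1]
cv2.imwrite("pics/s4.png",np.hstack([cv2.resize(x,(400,400),interpolation=cv2.INTER_CUBIC) for x in (a,b)]))
s=get_state(); print(s["wrist_force"],s["gripper_width"])
```

```text
[-1.04503106  1.24920872  5.67770246] 0.01934047388381938
```

View pics/s4.png

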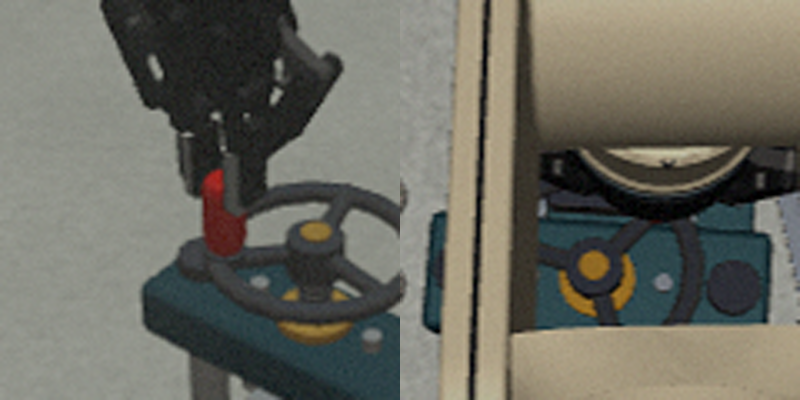

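```bash
cat >> h.py <<'E'
def proj(p,X):
    T=np.linalg.inv(np.array(p["pose"])); c=T[:3,:3]@np.array(X)+T[:3,3]
    K=np.array([[p["fx"],0,p["cx"]],[0,p["fy"],p["cy"]],[0,0,1]])
    return cv2.projectPoints(np.array([[c[0],-c[1],-c[2]]]),np.zeros(3),np.zeros(3),K,np.array(p["distortion"]))[0].ravel()
E
python3 - <<'E'
from h import *
q=read_camera("scene")
im=cv2.resize(q["frame"][90:210,180:300,::-1],(600,600),interpolation=cv2.INTER_CUBIC)
def dot(X,col):
    u=(proj(q,X)-[180,90])*5+2; print(X,u.round()); cv2.circle(im,(int(u[0]),int(u[1])),4,col,-1)
for y in(-.011,.011): 
    for x in (-.011,.011): dot([.650+x,.0393+y,.2717],(0,255,0))
dot([.649,.0392,.285],(255,255,0))
dot([.649,.0392,.307],(255,255,0))
dot([.649,.0392,.263],(255,255,0))
cv2.imwrite("pics/s5.png",im)
E
```

```text
[0.639, 0.028300000000000002, 0.2717] [331. 326.]
[0.661, 0.028300000000000002, 0.2717] [293. 356.]
[0.639, 0.0503, 0.2717] [382. 347.]
[0.661, 0.0503, 0.2717] [344. 378.]
[0.649, 0.0392, 0.285] [338. 318.]
[0.649, 0.0392, 0.307] [336. 265.]
[0.649, 0.0392, 0.263] [340. 371.]
```

View pics/s5.png

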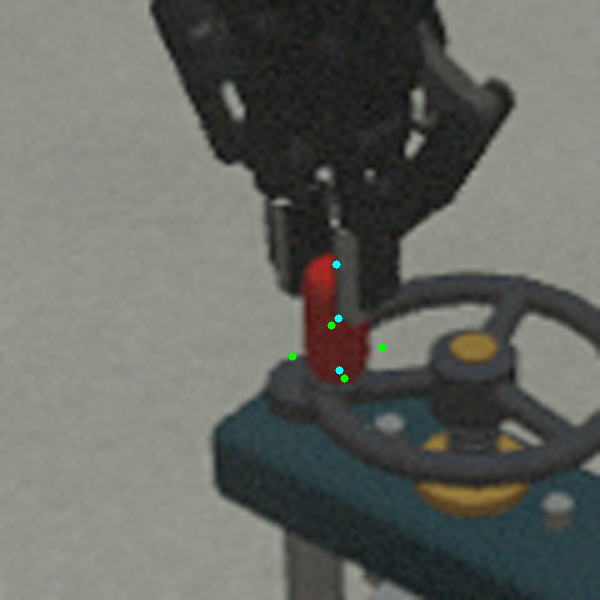

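Run:
```python
from h import *
q=read_camera("scene")
f=lambda X:((proj(q,X)-[170,60])*3+1).round()
for y in (-1,1):
  for x in (-.011,.011):
    for d in (.0235,.036): print(y,x,d,f([.648+x,.039+y*d,.348]),f([.648+x,.039+y*d,.358]),)
s=get_state();print(s["clock"],s["gripper_width"])
```

```text
-1 -0.011 0.0235 [208. 163.] [208. 147.]
-1 -0.011 0.036 [191. 156.] [190. 141.]
-1 0.011 0.0235 [184. 180.] [183. 164.]
-1 0.011 0.036 [166. 173.] [165. 157.]
1 -0.011 0.0235 [278. 189.] [278. 173.]
1 -0.011 0.036 [297. 196.] [297. 180.]
1 0.011 0.0235 [253. 207.] [253. 191.]
1 0.011 0.036 [273. 214.] [273. 198.]
10.45 0.01913557304099771
```

Run:
```python
from h import *
q=read_camera("scene")
print(proj(q,[.248,-.573,.208]), proj(q,[.248,-.573,.228]))
a=np.array([.398,-.918,0])*.0425; b=np.array([.918,.398,0])*.011
for i in (1,-1):
  for j in (1,-1): print(i,j,proj(q,np.array([.248,-.573,.208])+i*a+j*b),proj(q,np.array([.248,-.573,.221])+i*a+j*b))
im=cv2.imread("pics/scene0.png")[0:60,100:220]; cv2.imwrite("pics/s6.png",cv2.resize(im,None,fx=6,fy=6,interpolation=cv2.INTER_CUBIC))
```

```text
[162.45383167  40.34404856] [161.5753823   33.76072264]
1 1 [147.4494442   40.94425485] [146.79954613  36.68465494]
1 -1 [150.34917047  38.02432945] [149.72377296  33.80088695]
-1 1 [174.87808411  42.75105774] [174.36757078  38.43964098]
-1 -1 [177.49761396  39.78402534] [177.00863991  35.50993482]
```

View pics/s6.png

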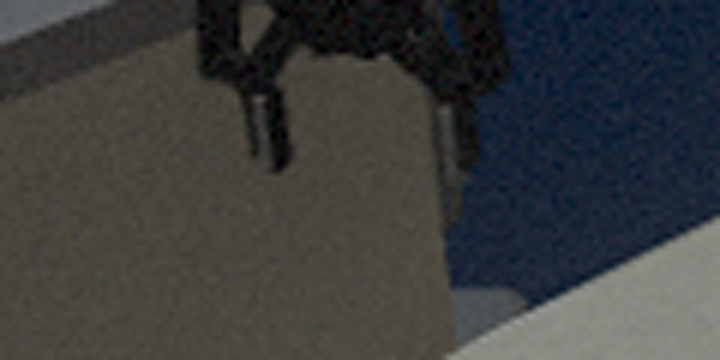

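Call:
arm_command(series=[{"rot":[0,0,0],"translation":[0,0,0],"hand":0.5},{"rot":[0,0,0],"translation":[0,0,0],"hand":0.5},{"rot":[0,0,0],"translation":[0,0,0],"hand":0.5},{"rot":[0,0,0],"translation":[0,0,-0.012],"hand":0.5},{"rot":[0,0,0],"translation":[0,0,-0.024],"hand":0.5},{"rot":[0,0,0],"translation":[0,0,-0.032],"hand":0.5},{"rot":[0,0,0],"translation":[0,0,-0.032],"hand":0.5}])

```text
clock: 11.38
ee_pos: [0.6496, 0.039, 0.2624]
tcp_rot: [-0.015, -0.707, 0.707, 0.016]
wrist_force: [0.2, 0.0, 1.5]
gripper_width: 0.0426
```

Run:
```python
from h import *
q=read_camera("scene")
im=cv2.resize(q["frame"][90:210,180:300,::-1],(600,600),interpolation=cv2.INTER_CUBIC)
s=get_state(); print(s["ee_pos"],s["wrist_force"],s["gripper_width"])
cv2.imwrite("pics/s7.png",im)
```

```text
[0.6496854  0.03902428 0.26258868] [-0.47415391 -0.19641429  0.51760227] 0.04250100887592569
```

View pics/s7.png

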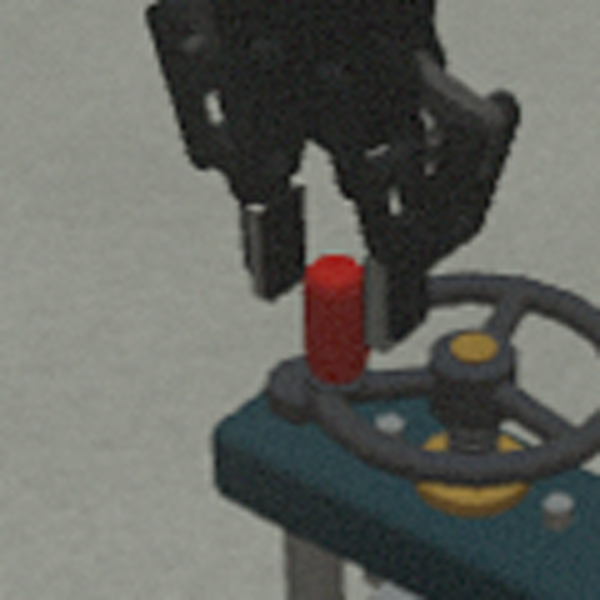

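Call:
arm_command(series=[{"rot":[0,0,0],"translation":[0.008,0,-0.02],"hand":0.5},{"rot":[0,0,0],"translation":[0.008,0,-0.04],"hand":0.5},{"rot":[0,0,0],"translation":[0.008,0,-0.056],"hand":0.5},{"rot":[0,0,0],"translation":[0.008,0,-0.056],"hand":0.5}])

```text
clock: 11.92
ee_pos: [0.6514, 0.039, 0.2481]
tcp_rot: [-0.015, -0.707, 0.707, 0.016]
wrist_force: [0.4, 0.0, -0.4]
gripper_width: 0.0428
```

Call:
arm_command(series=[{"rot":[0,0,0],"translation":[0,0,0],"hand":0.15},{"rot":[0,0,0],"translation":[0,0,0],"hand":0.15},{"rot":[0,0,0],"translation":[0,0,0],"hand":0.15},{"rot":[0,0,0],"translation":[0,0,0],"hand":0.15}])

```text
clock: 12.42
ee_pos: [0.6519, 0.0393, 0.2491]
tcp_rot: [0.016, 0.707, -0.707, -0.015]
wrist_force: [-1.1, 2.6, 3.3]
gripper_width: 0.0212
```

Run:
```python
from h import *
q=read_camera("scene")
im=cv2.resize(q["frame"][90:210,180:300,::-1],(600,600),interpolation=cv2.INTER_CUBIC)
s=get_state(); print(s["ee_pos"],s["wrist_force"],s["gripper_width"],s["ft_torque"])
cv2.imwrite("pics/s8.png",im)
```

```text
[0.65185077 0.0392264  0.24907638] [-0.2701817   1.5927406   3.19717855] 0.021557128585320415 [0.39714814 0.14556294 0.02132575]
```

View pics/s8.png

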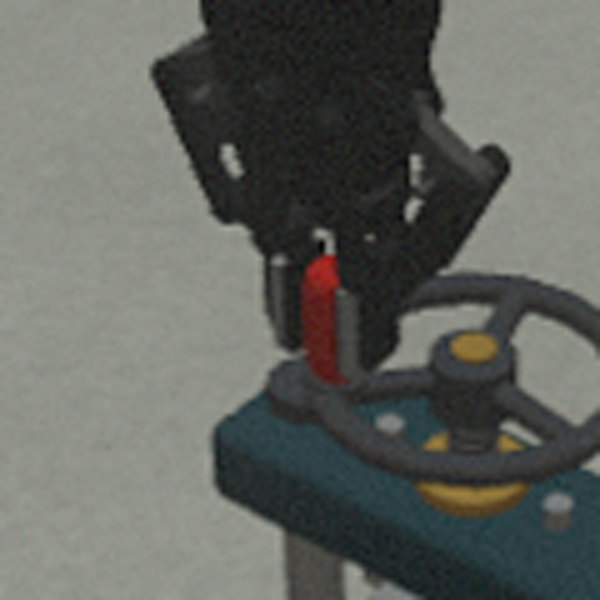

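```bash
cat > g.py <<'E'
import numpy as np,sys,json
def rows(phi,step,n,hand=0.15,r=48.,corr=(0,0,0),extra=0):
    out=[]
    for i in range(1,n+1):
        d=step*i; a=np.radians(phi); b=np.radians(phi-d); f=i/n
        t=[r*(np.cos(b)-np.cos(a))+corr[0]*f, r*(np.sin(b)-np.sin(a))+corr[1]*f, -10*d/360+corr[2]*f]
        out.append({"rot":[0,0,0],"translation":[round(x/250,3) for x in t],"hand":hand})
    for _ in range(extra): out.append(out[-1])
    print(json.dumps(out))
if __name__=="__main__":
    rows(*[float(x) for x in sys.argv[1:3]],int(sys.argv[3]))
E
python3 g.py -41.7 7.5 12
```

```text
[{"rot": [0, 0, 0], "translation": [-0.018, -0.018, -0.001], "hand": 0.15}, {"rot": [0, 0, 0], "translation": [-0.038, -0.033, -0.002], "hand": 0.15}, {"rot": [0, 0, 0], "translation": [-0.06, -0.045, -0.003], "hand": 0.15}, {"rot": [0, 0, 0], "translation": [-0.083, -0.055, -0.003], "hand": 0.15}, {"rot": [0, 0, 0], "translation": [-0.107, -0.061, -0.004], "hand": 0.15}, {"rot": [0, 0, 0], "translation": [-0.132, -0.064, -0.005], "hand": 0.15}, {"rot": [0, 0, 0], "translation": [-0.157, -0.064, -0.006], "hand": 0.15}, {"rot": [0, 0, 0], "translation": [-0.182, -0.06, -0.007], "hand": 0.15}, {"rot": [0, 0, 0], "translation": [-0.206, -0.054, -0.007], "hand": 0.15}, {"rot": [0, 0, 0], "translation": [-0.23, -0.044, -0.008], "hand": 0.15}, {"rot": [0, 0, 0], "translation": [-0.251, -0.031, -0.009], "hand": 0.15}, {"rot": [0, 0, 0], "translation": [-0.271, -0.016, -0.01], "hand": 0.15}]
```

Call:
arm_command(series=[{"rot":[0,0,0],"translation":[-0.018,-0.018,-0.001],"hand":0.15},{"rot":[0,0,0],"translation":[-0.038,-0.033,-0.002],"hand":0.15},{"rot":[0,0,0],"translation":[-0.06,-0.045,-0.003],"hand":0.15},{"rot":[0,0,0],"translation":[-0.083,-0.055,-0.003],"hand":0.15},{"rot":[0,0,0],"translation":[-0.107,-0.061,-0.004],"hand":0.15},{"rot":[0,0,0],"translation":[-0.132,-0.064,-0.005],"hand":0.15}])

```text
clock: 13.22
ee_pos: [0.6207, 0.0245, 0.248]
tcp_rot: [0.017, 0.708, -0.706, -0.014]
wrist_force: [7.0, 9.1, -2.4]
gripper_width: 0.0211
```

```bash
python3 - <<'E'
from h import *
s=get_state(); print(s["ee_pos"],s["wrist_force"],s["gripper_width"],s["ft_torque"],s["qpos"][5])
E
python3 g.py -86.7 7.5 12
```

```text
[0.62073174 0.02452224 0.24795175] [ 6.9540563   9.10022051 -2.43659727] 0.021125952585886197 [ 1.36295056 -1.26910937 -0.00536873] 1.63222592599084
[{"rot": [0, 0, 0], "translation": [-0.025, 0.0, -0.001], "hand": 0.15}, {"rot": [0, 0, 0], "translation": [-0.05, 0.004, -0.002], "hand": 0.15}, {"rot": [0, 0, 0], "translation": [-0.074, 0.01, -0.003], "hand": 0.15}, {"rot": [0, 0, 0], "translation": [-0.097, 0.02, -0.003], "hand": 0.15}, {"rot": [0, 0, 0], "translation": [-0.119, 0.033, -0.004], "hand": 0.15}, {"rot": [0, 0, 0], "translation": [-0.139, 0.048, -0.005], "hand": 0.15}, {"rot": [0, 0, 0], "translation": [-0.156, 0.066, -0.006], "hand": 0.15}, {"rot": [0, 0, 0], "translation": [-0.172, 0.086, -0.007], "hand": 0.15}, {"rot": [0, 0, 0], "translation": [-0.184, 0.108, -0.007], "hand": 0.15}, {"rot": [0, 0, 0], "translation": [-0.193, 0.131, -0.008], "hand": 0.15}, {"rot": [0, 0, 0], "translation": [-0.2, 0.156, -0.009], "hand": 0.15}, {"rot": [0, 0, 0], "translation": [-0.203, 0.181, -0.01], "hand": 0.15}]
```

Call:
arm_command(series=[{"rot":[0,0,0],"translation":[-0.025,0.002,-0.001],"hand":0.15},{"rot":[0,0,0],"translation":[-0.05,0.008,-0.002],"hand":0.15},{"rot":[0,0,0],"translation":[-0.074,0.016,-0.003],"hand":0.15},{"rot":[0,0,0],"translation":[-0.097,0.026,-0.003],"hand":0.15},{"rot":[0,0,0],"translation":[-0.119,0.039,-0.004],"hand":0.15},{"rot":[0,0,0],"translation":[-0.139,0.054,-0.005],"hand":0.15},{"rot":[0,0,0],"translation":[-0.156,0.072,-0.006],"hand":0.15},{"rot":[0,0,0],"translation":[-0.172,0.092,-0.007],"hand":0.15},{"rot":[0,0,0],"translation":[-0.184,0.114,-0.007],"hand":0.15},{"rot":[0,0,0],"translation":[-0.193,0.137,-0.008],"hand":0.15},{"rot":[0,0,0],"translation":[-0.2,0.162,-0.009],"hand":0.15},{"rot":[0,0,0],"translation":[-0.203,0.187,-0.01],"hand":0.15}])

```text
clock: 14.72
ee_pos: [0.5695, 0.0678, 0.2455]
tcp_rot: [-0.017, -0.706, 0.708, 0.014]
wrist_force: [5.3, -8.8, 0.8]
gripper_width: 0.0211
```

```bash
python3 g.py -176.7 7.5 12
python3 - <<'E'
from h import *
s=get_state(); print(s["ee_pos"],s["wrist_force"],s["gripper_width"],s["ft_torque"],s["qpos"][5])
E
```

```text
[{"rot": [0, 0, 0], "translation": [0.0, 0.025, -0.001], "hand": 0.15}, {"rot": [0, 0, 0], "translation": [0.004, 0.05, -0.002], "hand": 0.15}, {"rot": [0, 0, 0], "translation": [0.01, 0.074, -0.003], "hand": 0.15}, {"rot": [0, 0, 0], "translation": [0.02, 0.097, -0.003], "hand": 0.15}, {"rot": [0, 0, 0], "translation": [0.033, 0.119, -0.004], "hand": 0.15}, {"rot": [0, 0, 0], "translation": [0.048, 0.139, -0.005], "hand": 0.15}, {"rot": [0, 0, 0], "translation": [0.066, 0.156, -0.006], "hand": 0.15}, {"rot": [0, 0, 0], "translation": [0.086, 0.172, -0.007], "hand": 0.15}, {"rot": [0, 0, 0], "translation": [0.108, 0.184, -0.007], "hand": 0.15}, {"rot": [0, 0, 0], "translation": [0.131, 0.193, -0.008], "hand": 0.15}, {"rot": [0, 0, 0], "translation": [0.156, 0.2, -0.009], "hand": 0.15}, {"rot": [0, 0, 0], "translation": [0.181, 0.203, -0.01], "hand": 0.15}]
[0.56946499 0.0677782  0.24545527] [ 5.27099547 -8.77844766  0.78904427] 0.021056497232071977 [-1.37704267 -0.69103861  0.03936924] 1.7160217478584652
```

Call:
arm_command(series=[{"rot":[0,0,0],"translation":[0.001,0.025,-0.001],"hand":0.15},{"rot":[0,0,0],"translation":[0.006,0.05,-0.002],"hand":0.15},{"rot":[0,0,0],"translation":[0.013,0.074,-0.003],"hand":0.15},{"rot":[0,0,0],"translation":[0.024,0.097,-0.003],"hand":0.15},{"rot":[0,0,0],"translation":[0.037,0.119,-0.004],"hand":0.15},{"rot":[0,0,0],"translation":[0.052,0.139,-0.005],"hand":0.15},{"rot":[0,0,0],"translation":[0.07,0.156,-0.006],"hand":0.15},{"rot":[0,0,0],"translation":[0.09,0.172,-0.007],"hand":0.15},{"rot":[0,0,0],"translation":[0.112,0.184,-0.007],"hand":0.15},{"rot":[0,0,0],"translation":[0.135,0.193,-0.008],"hand":0.15},{"rot":[0,0,0],"translation":[0.16,0.2,-0.009],"hand":0.15},{"rot":[0,0,0],"translation":[0.185,0.203,-0.01],"hand":0.15}])

```text
clock: 16.23
ee_pos: [0.6125, 0.1205, 0.2429]
tcp_rot: [-0.014, -0.707, 0.707, 0.017]
wrist_force: [-9.7, 1.8, 7.7]
gripper_width: 0.021
```

```bash
python3 - <<'E'
from h import *
s=get_state(); print(s["ee_pos"],s["wrist_force"],s["gripper_width"],s["ft_torque"],s["qpos"][5])
from scipy.optimize import least_squares
X=np.array([[.6519,.0392],[.6207,.0245],[.5695,.0678],s["ee_pos"][:2]])
f=least_squares(lambda p:np.hypot(*(X-p).T)-.048,[.613,.0715]); print(f.x,f.fun)
v=X-f.x; print(np.degrees(np.arctan2(v[:,1],v[:,0])))
E
python3 g.py 93.3 7.5 12
```

```text
[0.61253972 0.12046037 0.24285421] [-9.65511105  1.79080079  7.69282035] 0.021027221219272182 [0.13737643 1.36801004 0.05318836] 1.7890369928291905
[0.61729096 0.07252106] [4.24704410e-05 1.41914313e-04 2.35778496e-05 1.74181887e-04]
[ -43.91377991  -85.93935214 -174.35830258   95.66007028]
[{"rot": [0, 0, 0], "translation": [0.025, -0.0, -0.001], "hand": 0.15}, {"rot": [0, 0, 0], "translation": [0.05, -0.004, -0.002], "hand": 0.15}, {"rot": [0, 0, 0], "translation": [0.074, -0.01, -0.003], "hand": 0.15}, {"rot": [0, 0, 0], "translation": [0.097, -0.02, -0.003], "hand": 0.15}, {"rot": [0, 0, 0], "translation": [0.119, -0.033, -0.004], "hand": 0.15}, {"rot": [0, 0, 0], "translation": [0.139, -0.048, -0.005], "hand": 0.15}, {"rot": [0, 0, 0], "translation": [0.156, -0.066, -0.006], "hand": 0.15}, {"rot": [0, 0, 0], "translation": [0.172, -0.086, -0.007], "hand": 0.15}, {"rot": [0, 0, 0], "translation": [0.184, -0.108, -0.007], "hand": 0.15}, {"rot": [0, 0, 0], "translation": [0.193, -0.131, -0.008], "hand": 0.15}, {"rot": [0, 0, 0], "translation": [0.2, -0.156, -0.009], "hand": 0.15}, {"rot": [0, 0, 0], "translation": [0.203, -0.181, -0.01], "hand": 0.15}]
```

Call:
arm_command(series=[{"rot":[0,0,0],"translation":[0.025,0,-0.001],"hand":0.15},{"rot":[0,0,0],"translation":[0.05,-0.004,-0.002],"hand":0.15},{"rot":[0,0,0],"translation":[0.074,-0.01,-0.003],"hand":0.15},{"rot":[0,0,0],"translation":[0.097,-0.02,-0.003],"hand":0.15},{"rot":[0,0,0],"translation":[0.119,-0.033,-0.004],"hand":0.15},{"rot":[0,0,0],"translation":[0.139,-0.048,-0.005],"hand":0.15},{"rot":[0,0,0],"translation":[0.156,-0.066,-0.006],"hand":0.15},{"rot":[0,0,0],"translation":[0.172,-0.086,-0.007],"hand":0.15},{"rot":[0,0,0],"translation":[0.184,-0.108,-0.007],"hand":0.15},{"rot":[0,0,0],"translation":[0.193,-0.131,-0.008],"hand":0.15},{"rot":[0,0,0],"translation":[0.2,-0.156,-0.009],"hand":0.15},{"rot":[0,0,0],"translation":[0.203,-0.181,-0.01],"hand":0.15}])

```text
clock: 17.73
ee_pos: [0.6652, 0.077, 0.2404]
tcp_rot: [0.016, 0.708, -0.706, -0.015]
wrist_force: [-1.6, 9.2, 2.8]
gripper_width: 0.0211
```

```bash
cat > st.py <<'E'
from h import *
s=get_state(); C=np.array([.6173,.0725]); v=np.array(s["ee_pos"][:2])-C; a=np.arctan2(v[1],v[0]); F=np.array(s["wrist_force"])
rad=np.array([np.cos(a),np.sin(a)]); tan=np.array([np.sin(a),-np.cos(a)])  # clockwise tangent
print("clock",s["clock"],"phi",np.degrees(a).round(2),"r",np.hypot(*v)*1e3,"Frad",F[:2]@rad,"Ftan",F[:2]@tan,"Fz",F[2],"z",s["ee_pos"][2],"w",s["gripper_width"], "tauC")
E
python3 st.py; python3 g.py 3.3 7.5 12
```

```text
clock 17.725 phi 5.37 r 48.081184078368274 Frad -0.7463650543526034 Ftan -9.301185066335698 Fz 2.764848442129872 z 0.2404400857831589 w 0.021101923770433594 tauC
[{"rot": [0, 0, 0], "translation": [-0.0, -0.025, -0.001], "hand": 0.15}, {"rot": [0, 0, 0], "translation": [-0.004, -0.05, -0.002], "hand": 0.15}, {"rot": [0, 0, 0], "translation": [-0.01, -0.074, -0.003], "hand": 0.15}, {"rot": [0, 0, 0], "translation": [-0.02, -0.097, -0.003], "hand": 0.15}, {"rot": [0, 0, 0], "translation": [-0.033, -0.119, -0.004], "hand": 0.15}, {"rot": [0, 0, 0], "translation": [-0.048, -0.139, -0.005], "hand": 0.15}, {"rot": [0, 0, 0], "translation": [-0.066, -0.156, -0.006], "hand": 0.15}, {"rot": [0, 0, 0], "translation": [-0.086, -0.172, -0.007], "hand": 0.15}, {"rot": [0, 0, 0], "translation": [-0.108, -0.184, -0.007], "hand": 0.15}, {"rot": [0, 0, 0], "translation": [-0.131, -0.193, -0.008], "hand": 0.15}, {"rot": [0, 0, 0], "translation": [-0.156, -0.2, -0.009], "hand": 0.15}, {"rot": [0, 0, 0], "translation": [-0.181, -0.203, -0.01], "hand": 0.15}]
```

Call:
arm_command(series=[{"rot":[0,0,0],"translation":[0,-0.025,-0.001],"hand":0.15},{"rot":[0,0,0],"translation":[-0.004,-0.05,-0.002],"hand":0.15},{"rot":[0,0,0],"translation":[-0.01,-0.074,-0.003],"hand":0.15},{"rot":[0,0,0],"translation":[-0.02,-0.097,-0.003],"hand":0.15},{"rot":[0,0,0],"translation":[-0.033,-0.119,-0.004],"hand":0.15},{"rot":[0,0,0],"translation":[-0.048,-0.139,-0.005],"hand":0.15},{"rot":[0,0,0],"translation":[-0.066,-0.156,-0.006],"hand":0.15},{"rot":[0,0,0],"translation":[-0.086,-0.172,-0.007],"hand":0.15},{"rot":[0,0,0],"translation":[-0.108,-0.184,-0.007],"hand":0.15},{"rot":[0,0,0],"translation":[-0.131,-0.193,-0.008],"hand":0.15},{"rot":[0,0,0],"translation":[-0.156,-0.2,-0.009],"hand":0.15},{"rot":[0,0,0],"translation":[-0.181,-0.203,-0.01],"hand":0.15}])

```text
clock: 19.23
ee_pos: [0.622, 0.0249, 0.238]
tcp_rot: [0.017, 0.707, -0.707, -0.013]
wrist_force: [8.6, 3.7, -1.9]
gripper_width: 0.0211
```

```bash
python3 st.py
python3 - <<'E'
from h import *
q=read_camera("scene"); cv2.imwrite("pics/s9.png",cv2.resize(q["frame"][180:280,215:315,::-1],None,fx=6,fy=6,interpolation=cv2.INTER_CUBIC))
print([(r["p"],r["location"]) for r in spot_point(q,"press_ram")[:1]])
E
python3 g.py -86.7 7.5 12
```

```text
clock 19.225 phi -84.4 r 47.87148186941333 Frad -2.8550268422224003 Ftan -8.95059784975456 Fz -1.8991280545060147 z 0.23802094258192533 w 0.021133102500806758 tauC
[(0.77, [0.6153, 0.0743, 0.1266])]
[{"rot": [0, 0, 0], "translation": [-0.025, 0.0, -0.001], "hand": 0.15}, {"rot": [0, 0, 0], "translation": [-0.05, 0.004, -0.002], "hand": 0.15}, {"rot": [0, 0, 0], "translation": [-0.074, 0.01, -0.003], "hand": 0.15}, {"rot": [0, 0, 0], "translation": [-0.097, 0.02, -0.003], "hand": 0.15}, {"rot": [0, 0, 0], "translation": [-0.119, 0.033, -0.004], "hand": 0.15}, {"rot": [0, 0, 0], "translation": [-0.139, 0.048, -0.005], "hand": 0.15}, {"rot": [0, 0, 0], "translation": [-0.156, 0.066, -0.006], "hand": 0.15}, {"rot": [0, 0, 0], "translation": [-0.172, 0.086, -0.007], "hand": 0.15}, {"rot": [0, 0, 0], "translation": [-0.184, 0.108, -0.007], "hand": 0.15}, {"rot": [0, 0, 0], "translation": [-0.193, 0.131, -0.008], "hand": 0.15}, {"rot": [0, 0, 0], "translation": [-0.2, 0.156, -0.009], "hand": 0.15}, {"rot": [0, 0, 0], "translation": [-0.203, 0.181, -0.01], "hand": 0.15}]
```

View pics/s9.png

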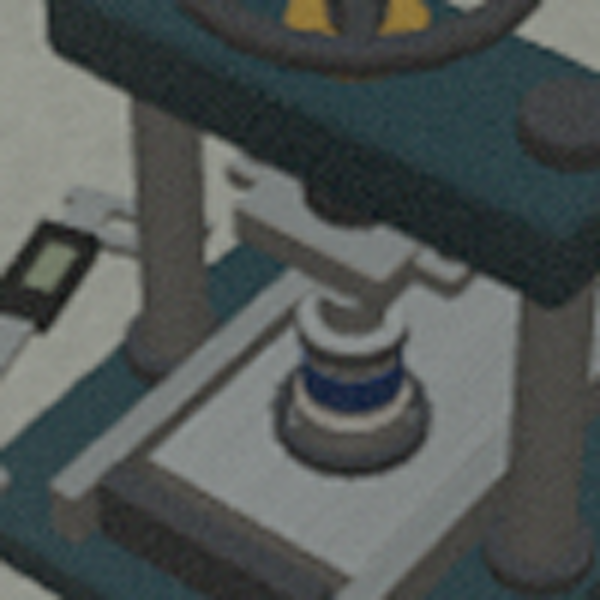

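Call:
arm_command(series=[{"rot":[0,0,0],"translation":[-0.025,0,-0.001],"hand":0.15},{"rot":[0,0,0],"translation":[-0.05,0.004,-0.002],"hand":0.15},{"rot":[0,0,0],"translation":[-0.074,0.01,-0.003],"hand":0.15},{"rot":[0,0,0],"translation":[-0.097,0.02,-0.003],"hand":0.15}])

```text
clock: 19.82
ee_pos: [0.5978, 0.0288, 0.2372]
tcp_rot: [-0.017, -0.707, 0.707, 0.013]
wrist_force: [8.9, -1.7, -4.3]
gripper_width: 0.0211
```

```bash
python3 st.py; for a in -116.7 -146.7 -176.7 153.3 123.3 93.3 63.3 33.3 3.3 -26.7 -56.7; do echo $a; python3 g.py $a 7.5 4 | sed 's/"rot": \[0, 0, 0\], //g;s/, "hand": 0.15//g;s/"translation": //g'; done
```

```text
clock 19.825 phi -114.0 r 47.8501646449393 Frad -2.0847047371578555 Ftan -8.839594588986136 Fz -4.255354375658625 z 0.23721511626676106 w 0.0210837398541692 tauC
-116.7
[{[-0.022, 0.013, -0.001]}, {[-0.041, 0.028, -0.002]}, {[-0.059, 0.046, -0.003]}, {[-0.074, 0.066, -0.003]}]
-146.7
[{[-0.012, 0.022, -0.001]}, {[-0.022, 0.045, -0.002]}, {[-0.028, 0.069, -0.003]}, {[-0.031, 0.094, -0.003]}]
-176.7
[{[0.0, 0.025, -0.001]}, {[0.004, 0.05, -0.002]}, {[0.01, 0.074, -0.003]}, {[0.02, 0.097, -0.003]}]
153.3
[{[0.013, 0.022, -0.001]}, {[0.028, 0.041, -0.002]}, {[0.046, 0.059, -0.003]}, {[0.066, 0.074, -0.003]}]
123.3
[{[0.022, 0.012, -0.001]}, {[0.045, 0.022, -0.002]}, {[0.069, 0.028, -0.003]}, {[0.094, 0.031, -0.003]}]
93.3
[{[0.025, -0.0, -0.001]}, {[0.05, -0.004, -0.002]}, {[0.074, -0.01, -0.003]}, {[0.097, -0.02, -0.003]}]
63.3
[{[0.022, -0.013, -0.001]}, {[0.041, -0.028, -0.002]}, {[0.059, -0.046, -0.003]}, {[0.074, -0.066, -0.003]}]
33.3
[{[0.012, -0.022, -0.001]}, {[0.022, -0.045, -0.002]}, {[0.028, -0.069, -0.003]}, {[0.031, -0.094, -0.003]}]
3.3
[{[-0.0, -0.025, -0.001]}, {[-0.004, -0.05, -0.002]}, {[-0.01, -0.074, -0.003]}, {[-0.02, -0.097, -0.003]}]
-26.7
[{[-0.013, -0.022, -0.001]}, {[-0.028, -0.041, -0.002]}, {[-0.046, -0.059, -0.003]}, {[-0.066, -0.074, -0.003]}]
-56.7
[{[-0.022, -0.012, -0.001]}, {[-0.045, -0.022, -0.002]}, {[-0.069, -0.028, -0.003]}, {[-0.094, -0.031, -0.003]}]
```

Call:
arm_command(series=[{"rot":[0,0,0],"translation":[-0.022,0.013,-0.001],"hand":0.15},{"rot":[0,0,0],"translation":[-0.041,0.028,-0.002],"hand":0.15},{"rot":[0,0,0],"translation":[-0.059,0.046,-0.003],"hand":0.15},{"rot":[0,0,0],"translation":[-0.074,0.066,-0.0034],"hand":0.15}])

```text
clock: 20.32
ee_pos: [0.5786, 0.0443, 0.2364]
tcp_rot: [-0.017, -0.706, 0.708, 0.014]
wrist_force: [6.5, -6.0, -1.1]
gripper_width: 0.0213
```

```bash
python3 st.py
```

```text
clock 20.325 phi -143.85 r 47.87833695225537 Frad -1.6886907307428776 Ftan -8.701861566653715 Fz -1.1199875244165944 z 0.23635136711229457 w 0.0213259841060378 tauC
```

Call:
arm_command(series=[{"rot":[0,0,0],"translation":[-0.012,0.022,-0.001],"hand":0.15},{"rot":[0,0,0],"translation":[-0.022,0.045,-0.002],"hand":0.15},{"rot":[0,0,0],"translation":[-0.028,0.069,-0.003],"hand":0.15},{"rot":[0,0,0],"translation":[-0.031,0.094,-0.0034],"hand":0.15}])

```text
clock: 20.82
ee_pos: [0.5697, 0.0673, 0.2355]
tcp_rot: [-0.016, -0.706, 0.708, 0.015]
wrist_force: [-0.2, -8.3, 3.5]
gripper_width: 0.0217
```

```bash
python3 st.py
```

```text
clock 20.825 phi -173.83 r 47.92249197068284 Frad 1.0601048168116392 Ftan -8.258869092500055 Fz 3.4699751775499856 z 0.23548780977591854 w 0.021695614812475037 tauC
```

Call:
arm_command(series=[{"rot":[0,0,0],"translation":[0,0.025,-0.001],"hand":0.15},{"rot":[0,0,0],"translation":[0.004,0.05,-0.002],"hand":0.15},{"rot":[0,0,0],"translation":[0.01,0.074,-0.003],"hand":0.15},{"rot":[0,0,0],"translation":[0.02,0.097,-0.0034],"hand":0.15}])

```text
clock: 21.32
ee_pos: [0.5729, 0.091, 0.2347]
tcp_rot: [-0.014, -0.705, 0.709, 0.016]
wrist_force: [-7.6, -10.1, 9.3]
gripper_width: 0.0213
```

```bash
python3 st.py
```

```text
clock 21.325 phi 157.34 r 48.090246535842354 Frad 3.0950388395654356 Ftan -12.21374685580103 Fz 9.299944364432305 z 0.23467226779423722 w 0.02132211163742819 tauC
```

Call:
arm_command(series=[{"rot":[0,0,0],"translation":[0.013,0.022,-0.001],"hand":0.15},{"rot":[0,0,0],"translation":[0.028,0.041,-0.002],"hand":0.15},{"rot":[0,0,0],"translation":[0.046,0.059,-0.003],"hand":0.15},{"rot":[0,0,0],"translation":[0.066,0.074,-0.0034],"hand":0.15}])

```text
clock: 21.82
ee_pos: [0.588, 0.1107, 0.2338]
tcp_rot: [-0.013, -0.706, 0.708, 0.017]
wrist_force: [-12.5, -4.6, 13.2]
gripper_width: 0.0211
```

```bash
python3 st.py
```

```text
clock 21.825 phi 127.44 r 48.147141087906114 Frad 3.9618707597242206 Ftan -12.771035043846739 Fz 13.20171069113747 z 0.23382967552259676 w 0.021085139559260457 tauC
```

```bash
python3 -c "
from g import *
rows(123.3,7.5,12,corr=(0,0,1.0))"
```

```text
[{"rot": [0, 0, 0], "translation": [0.022, 0.012, -0.001], "hand": 0.15}, {"rot": [0, 0, 0], "translation": [0.045, 0.022, -0.001], "hand": 0.15}, {"rot": [0, 0, 0], "translation": [0.069, 0.028, -0.002], "hand": 0.15}, {"rot": [0, 0, 0], "translation": [0.094, 0.031, -0.002], "hand": 0.15}, {"rot": [0, 0, 0], "translation": [0.119, 0.031, -0.003], "hand": 0.15}, {"rot": [0, 0, 0], "translation": [0.144, 0.028, -0.003], "hand": 0.15}, {"rot": [0, 0, 0], "translation": [0.169, 0.021, -0.003], "hand": 0.15}, {"rot": [0, 0, 0], "translation": [0.192, 0.011, -0.004], "hand": 0.15}, {"rot": [0, 0, 0], "translation": [0.213, -0.002, -0.004], "hand": 0.15}, {"rot": [0, 0, 0], "translation": [0.233, -0.017, -0.005], "hand": 0.15}, {"rot": [0, 0, 0], "translation": [0.251, -0.035, -0.005], "hand": 0.15}, {"rot": [0, 0, 0], "translation": [0.266, -0.055, -0.006], "hand": 0.15}]
```

Call:
arm_command(series=[{"rot":[0,0,0],"translation":[0.022,0.012,-0.001],"hand":0.15},{"rot":[0,0,0],"translation":[0.045,0.022,-0.001],"hand":0.15},{"rot":[0,0,0],"translation":[0.069,0.028,-0.002],"hand":0.15},{"rot":[0,0,0],"translation":[0.094,0.031,-0.002],"hand":0.15},{"rot":[0,0,0],"translation":[0.119,0.031,-0.003],"hand":0.15},{"rot":[0,0,0],"translation":[0.144,0.028,-0.003],"hand":0.15}])

```text
clock: 22.58
ee_pos: [0.6236, 0.1202, 0.2327]
tcp_rot: [0.013, 0.707, -0.707, -0.018]
wrist_force: [-13.0, 5.5, 9.2]
gripper_width: 0.0207
```

```bash
python3 st.py; python3 -c "
from g import *
rows(78.3,7.5,6,corr=(0,0,0.5))"
```

```text
clock 22.575 phi 82.47 r 48.13217994632279 Frad 3.7916947796110194 Ftan -13.614885086279896 Fz 9.211053588633213 z 0.23265610265421038 w 0.02073490575286121 tauC
[{"rot": [0, 0, 0], "translation": [0.024, -0.007, -0.001], "hand": 0.15}, {"rot": [0, 0, 0], "translation": [0.047, -0.016, -0.001], "hand": 0.15}, {"rot": [0, 0, 0], "translation": [0.069, -0.029, -0.002], "hand": 0.15}, {"rot": [0, 0, 0], "translation": [0.089, -0.045, -0.002], "hand": 0.15}, {"rot": [0, 0, 0], "translation": [0.106, -0.063, -0.003], "hand": 0.15}, {"rot": [0, 0, 0], "translation": [0.122, -0.083, -0.003], "hand": 0.15}]
```

Call:
arm_command(series=[{"rot":[0,0,0],"translation":[0.024,-0.007,-0.001],"hand":0.15},{"rot":[0,0,0],"translation":[0.047,-0.016,-0.001],"hand":0.15},{"rot":[0,0,0],"translation":[0.069,-0.029,-0.002],"hand":0.15},{"rot":[0,0,0],"translation":[0.089,-0.045,-0.002],"hand":0.15},{"rot":[0,0,0],"translation":[0.106,-0.063,-0.003],"hand":0.15},{"rot":[0,0,0],"translation":[0.122,-0.083,-0.003],"hand":0.15}])

```text
clock: 23.32
ee_pos: [0.6555, 0.1015, 0.2315]
tcp_rot: [0.014, 0.709, -0.705, -0.017]
wrist_force: [-5.8, 13.2, 1.4]
gripper_width: 0.0212
```

```bash
python3 st.py; python3 -c "
from g import *
rows(33.3,7,5,corr=(0,0,0))"
```

```text
clock 23.325 phi 37.24 r 47.995956617596 Frad 3.411840307349263 Ftan -14.00464962495444 Fz 1.3872439305997877 z 0.2315310747218773 w 0.021177986165258816 tauC
[{"rot": [0, 0, 0], "translation": [0.012, -0.02, -0.001], "hand": 0.15}, {"rot": [0, 0, 0], "translation": [0.021, -0.042, -0.002], "hand": 0.15}, {"rot": [0, 0, 0], "translation": [0.027, -0.065, -0.002], "hand": 0.15}, {"rot": [0, 0, 0], "translation": [0.031, -0.088, -0.003], "hand": 0.15}, {"rot": [0, 0, 0], "translation": [0.031, -0.111, -0.004], "hand": 0.15}]
```

Call:
arm_command(series=[{"rot":[0,0,0],"translation":[0.012,-0.02,-0.001],"hand":0.15},{"rot":[0,0,0],"translation":[0.021,-0.042,-0.002],"hand":0.15},{"rot":[0,0,0],"translation":[0.027,-0.065,-0.002],"hand":0.15},{"rot":[0,0,0],"translation":[0.031,-0.088,-0.003],"hand":0.15},{"rot":[0,0,0],"translation":[0.031,-0.109,-0.004],"hand":0.15},{"rot":[0,0,0],"translation":[0.031,-0.109,-0.004],"hand":0.15},{"rot":[0,0,0],"translation":[0.031,-0.109,-0.004],"hand":0.15}])

```text
clock: 24.2
ee_pos: [0.6652, 0.0741, 0.2306]
tcp_rot: [0.016, 0.708, -0.705, -0.015]
wrist_force: [1.6, 12.0, -1.3]
gripper_width: 0.0213
```

```bash
python3 st.py
```

```text
clock 24.2 phi 1.89 r 47.95069675056723 Frad 1.9842726625935192 Ftan -11.924285800470455 Fz -1.3194888680459584 z 0.23059007428655354 w 0.0212753794705541 tauC
```

Call:
arm_command(series=[{"rot":[0,0,0],"translation":[0,0.005,0],"hand":0.15},{"rot":[0,0,0],"translation":[0,0.005,0],"hand":0.15}])

```text
clock: 24.45
ee_pos: [0.6652, 0.0742, 0.2306]
tcp_rot: [0.016, 0.708, -0.706, -0.015]
wrist_force: [1.3, 7.8, -1.5]
gripper_width: 0.0214
```

```bash
python3 st.py
```

```text
clock 24.45 phi 2.08 r 47.96887430994509 Frad 1.592715403327722 Ftan -7.782766518085339 Fz -1.513318339310322 z 0.23060170749179287 w 0.02140241127109076 tauC
```

Call:
arm_command(series=[{"rot":[0,0,0],"translation":[0,0,0],"hand":0.55},{"rot":[0,0,0],"translation":[0,0,0],"hand":0.55},{"rot":[0,0,0],"translation":[0,0,0],"hand":0.55}])

```text
clock: 24.82
ee_pos: [0.6649, 0.0721, 0.2308]
tcp_rot: [-0.015, -0.707, 0.707, 0.016]
wrist_force: [0.2, -0.6, 0.0]
gripper_width: 0.0466
```

```bash
python3 st.py
```

```text
clock 24.825 phi -0.52 r 47.63073637188796 Frad 0.2553004200081527 Ftan 0.6098995387559829 Fz 0.010096664215442381 z 0.2307702617862262 w 0.04663959269510511 tauC
```

Released cleanly; raise straight up and clear.

Call:
arm_command(series=[{"rot":[0,0,0],"translation":[0,0,0.08],"hand":0.55},{"rot":[0,0,0],"translation":[0,0,0.2],"hand":0.55},{"rot":[0,0,0],"translation":[0,0,0.4],"hand":0.55},{"rot":[0,0,0],"translation":[-0.2,0,0.5],"hand":0.55},{"rot":[0,0,0],"translation":[-0.45,0,0.5],"hand":0.55},{"rot":[0,0,0],"translation":[-0.7,0,0.5],"hand":0.55},{"rot":[0,0,0],"translation":[-0.85,0,0.5],"hand":0.55},{"rot":[0,0,0],"translation":[-0.85,0,0.5],"hand":0.55},{"rot":[0,0,0],"translation":[-0.85,0,0.5],"hand":0.55}])

```text
clock: 25.95
ee_pos: [0.4535, 0.0726, 0.3572]
tcp_rot: [0.016, 0.707, -0.707, -0.014]
wrist_force: [0.5, 0.0, 0.8]
gripper_width: 0.0469
```

Run:
```python
from h import *
p=read_camera("top"); q=read_camera("scene")
cv2.imwrite("pics/fin.png",np.hstack([cv2.resize(p["frame"][160:330,190:360,::-1],(400,400)),cv2.resize(q["frame"][130:310,190:370,::-1],(400,400))]))
for n in ["slide_tab","crank_grip","module","press_ram","caliper","spare1"]:
    for P in (p,q): print(n,[(r["p"],r["location"]) for r in spot_point(P,n)[:2]])
s=get_state(); print(s["clock"],s["ee_pos"],s["wrist_force"])
rs=[]
for P in (q,p):
    f=P["frame"].astype(int); m=((f[...,0]>120)&(f[...,1]<60)&(f[...,2]<60)).astype(np.uint8)
    n,l,st,ce=cv2.connectedComponentsWithStats(m); i=1+np.argmax(st[1:,4]); print(st[i],ce[i]); rs.append(ray(P,ce[i]))
print(tri(rs))
```

```text
slide_tab [(0.94, [0.5082, 0.0764, 0.0753])]
slide_tab []
crank_grip [(0.56, [0.6617, 0.0741, 0.2689])]
crank_grip [(0.42, [0.6141, 0.0759, 0.0007]), (0.38, [0.615, 0.0729, 0.1188])]
module []
module [(0.67, [0.6155, 0.0786, 0.0382])]
press_ram [(0.72, [0.617, 0.0744, 0.1184]), (0.38, [0.6294, 0.2355, 0.0002])]
press_ram [(0.93, [0.6137, 0.0729, 0.1186])]
caliper [(0.65, [0.61, -0.0772, -0.0022]), (0.36, [0.6258, 0.2351, -0.0007])]
caliper [(0.85, [0.6069, -0.0797, 0.0042])]
spare1 [(0.77, [0.6944, 0.2366, 0.0006]), (0.72, [0.6278, 0.24, -0.0004])]
spare1 [(0.81, [0.6336, 0.2343, 0.0015]), (0.81, [0.6966, 0.2388, 0.0034])]
26.65 [0.45245873 0.07252295 0.35577792] [0.54972246 0.26492042 0.65162596]
[254 161  11   7  60] [258.91666667 163.98333333]
[262 186  11  10  89] [267.04494382 190.46067416]
(array([0.66293424, 0.07431827, 0.28571267]), [np.float64(0.00037872851910851035), np.float64(0.00037872851910867206)])
```

View pics/fin.png

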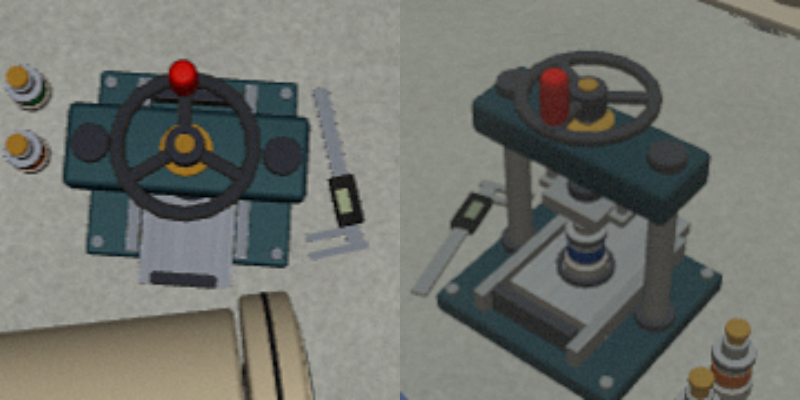

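```bash
python3 -c "
from plant import *
print(hand_in())"
```

```text
the job is handed in; nothing more can be done
None
```

The slide is home, the module is set to half a turn of preload, and the crank is released. I handed the job in at about 27 s, and no verdict was reported.

- **Slide:** I pushed the tab until it met the rear stop. The tool stopped moving while the force rose to about 18 N. The last picture puts the tab about 60 mm further in than at the start.
- **Crank:** I gripped it and wound it clockwise about 674° in total. The force along the turn rose from about 8.5 N to 12.2 N at one point, which I took as first contact, good to about 10°.
- **Preload:** I stopped close to half a turn past that contact. The force rise just before the end suggests roughly 172–175 N on the module, and I estimate about 188 N at the stop. This comes from force and angle; the ram force itself cannot be read.
- **Last checks:** After release the robot touched nothing and the wheel stayed put. The red grip sits about 18 mm lower, which matches the turns wound. The spares and caliper are within measuring error of where they started.

**Disagreements:**
- The fingertips showed about 20 mm higher in the scene picture than the reported tool position. My first grip therefore caught only the top of the crank, so I opened, went lower and gripped again.
- One reading of the module's position from the last scene picture was about 6 mm off the spindle axis sideways. Its earlier reading was within about 2 mm, and it looks upright under the ram, so I took this as network error.

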